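# Lock the bar stake into the bench socket

## Robot

A 6-joint arm with a two-finger parallel gripper is mounted at the origin on a cart in front of the work surface, level with it; the furniture and walls round the work are solid. World frame = base frame: x ahead of the robot, y to its left, z up, the work surface at z = 0. Lengths are in mm, angles in rad, forces in N, time in s.
With the tool pointing down it reaches from about 275 to 875 mm from the base axis. Payload 12.5 kg.
Tool frame: the origin (TCP) lies midway between the tips of the shut fingers; the grasp point (between the pads) lies 19 mm behind it; z points along the fingers, y is the line along which they close (so a half turn about z gives the same grasp; the last joint's range is limited). The gripper opens to 85 mm and grips with 20 to 120 N. Pads are 22 mm wide; open, the fingers measure 114 mm over their backs; the gripper's body (76 mm by 85 mm) begins 54 mm behind the grasp point. The pads swing forward as they close: fully open they stand 13 mm farther back than shut.
Start: joints at [1.138, 0.351, 1.652, -0, 1.139, -0.085], TCP at [187.425, 517.065, 231.29] pointing down, gripper open.
Joint ranges: [-2.75, 2.75], [-0.79, 2.1], [0.01, 2.65], [-1.57, 4.71], [0.07, 3.14], [-2.87, 2.87]. Speed limits (rad/s): [2.22, 2.22, 2.79, 3.14, 3.14, 3.14].

## Interface

Orientations are given as a unit quaternion [x, y, z, w].
In Python, from workcell import get_obs, read_camera, camera_info, hand_in gives the robot as it stands.
- The arm moves only by the shell command python3 -m handwheel 'ROWS' [FORCE]. ROWS is JSON, a list of rows, each a list of 7 numbers: the finger opening in mm, from 0 to 85.4, then the shift along the tool's x, y, z in mm, then the turn, a rotation vector about the tool's x, y, z in rad. A call has exactly 8 rows; each row shifts and turns the commanded pose from where the row before left it, along the tool's axes as they then stand; what a row does not reach is not made up. A row lasts 1/8 s, in which the tool goes at most 62.5 mm and 10.7 degrees, less where a joint would pass 70% of its speed; a pose out of reach is approached as far as the arm can. A call with a gripper value outside its range is refused whole. The fingers move at their own pace and stop on an object; FORCE is the grip in N (left out, the last holds). Time passes only in rows, so rows that do not move let the fingers close, or fill a call up. It gives the time, the measured TCP pose, the force, the opening and the grip force at its end, in the units of the state.
- get_obs(): the state, without advancing time (a new reading comes with each control period).
- read_camera(name): name is "side" or "top"; returns (picture, depth): 420x560x3 uint8, red, green, blue; 420x560 float32, mm along the optical axis (not along the pixel's ray), 0 where there is no reading.
- camera_info(name): a dict with "fovy" (degrees; the focal length in pixels is half the picture's height over the tangent of half this angle, whatever the lens; pixels are square), "cx", "cy" (the principal point, pixels), "dist_coeffs" ([k1, k2, p1, p2, k3] as OpenCV has them; the pictures are not rectified), "origin" and "rotation" of the camera in the world. Camera axes: x right, y down, z forward; pixel columns grow to the right and rows downward; lengths in mm; the calibration is good to about 2 mm. A picture is of the moment at which its call begins. camera_info takes no time and is no camera call.
- hand_in(): hands the job in; it is judged then, once.
The state is a dict: "time": time; "joint_pos": joint angles; "joint_velocities": joint speeds; "effort": joint torques, N m; "tool_pos": TCP position; "ee_rot": TCP orientation; "contact_force": force on the tool from outside, world axes, zero at the start; "wrist_torque": the same for the moment, N m; "width": finger opening in mm; "gripper_force": force on a finger pad.
Only numpy, scipy, OpenCV 4.12 (cv2) and the standard library are available. Lean on these libraries where they do the work, as an engineer would, in place of code of your own. Each camera call takes 0.05 s, during which the arm holds its last target. There are 200 camera calls.

## Task

Set up the bench for forging: take the stake with the bar-shaped head, put its foot down through the slot of the bench socket until its collar sits flat on the socket, then twist it a quarter turn (either way) so that its lugs lock under the plate, and let go. Leave the round-headed stake standing where it is.

Things in the scene. Friction and masses are not known exactly. Their poses are not given: they have to be found in the camera images.
- bar_stake_center (a point): Loose 0.5 kg steel stake 88 mm high, standing; point on its axis 44 mm above the underside; z up, x along head and lugs. Upward: foot bar 80 (x) x 32 (y) x 14 mm, its ends the lugs; shank 28 mm across; round collar 74 mm across, 28 to 36 mm above the underside; neck; bar head 84 (x) x 34 (y) mm, 60 to 88 mm up: grip its 34 mm width at mid-length. A half turn about z changes nothing.
- round_stake_center (a point): The other loose steel stake, not to be used: same height, foot and collar, but a round domed head 60 mm across. The point lies on its axis, 44 mm above its underside; z is up.
- socket_mouth (a point): Fixed steel plate 130 (x) x 124 (y) x 8 mm, top 40 mm above the bench, hollow below. Point: slot centre at the plate's top; z up. Slot 100 (x) x 50 (y) mm: the foot passes only with lugs along x (play 9 mm, 13 degrees). With the collar on the plate the stake's point is 16 mm above this one and the foot turns freely either way, no stop; locked with lugs along y.
Mind the look-alikes: they are no part of the job. What is shaped like the part that bears round_stake_center but pink is not meant. What is shaped like the part that bears bar_stake_center but purple is not meant.

How it is judged (in metres and radians):
On the way:
1. the bar stake's foot goes down through the slot, its lugs along the slot (z of bar_stake_center in the frame of socket_mouth below 0.022 m and horizontal distance between bar_stake_center and socket_mouth below 0.03 m and angle between the x axis of bar_stake_center and the x axis of socket_mouth, either way round below 0.5 rad), for 0.05 s.
At the end, for the whole second after the job is handed in: The bar stake stands upright (within 6 degrees) in the socket, collar down on the plate (within 4 mm), its axis within 20 mm of the slot's centre, and its lugs turned crosswise to the slot (within 23 degrees of a quarter turn); the round-headed stake stands upright within 40 mm of where it was (z of bar_stake_center in the frame of socket_mouth between 0.01 and 0.02 m and horizontal distance between bar_stake_center and socket_mouth below 0.02 m and angle between the x axis of bar_stake_center and the y axis of socket_mouth, either way round below 0.4 rad and angle between bar_stake_center's own z axis and vertical below 0.1 rad and distance of round_stake_center from where it was at the start of the episode below 0.04 m and angle between round_stake_center's own z axis and vertical below 0.15 rad); the robot touches nothing.
It fails at once if the round-headed stake is knocked over or carried off (distance of round_stake_center from where it was at the start of the episode above 0.06 m or angle between round_stake_center's own z axis and vertical above 0.5 rad).
It also fails if it takes over 38 s, if anything falls off the work surface, if the arm or the gripper's body presses on something with over 40 N, if the wrist force passes 120 N, or if a joint passes its speed limit or range.

## Working session

There is one attempt and no reset: what is moved stays moved. The work goes in short steps, Python scripts to look and compute and a shell command to move; the robot and the scene stay as the last step left them, time stands still between calls to the robot, and variables do not carry over. Pictures are saved under pics/ and viewed, at most 10 in all, crops included, and the job is handed in when it is done.

```bash
mkdir -p pics; cat > h.py <<'E'
import numpy as np, cv2
from workcell import *
def K(n):
    i=camera_info(n); f=210/np.tan(np.radians(i["fovy"])/2)
    return np.array([[f,0,i["cx"]],[0,f,i["cy"]],[0,0,1.]]),np.array(i["dist_coeffs"],float),np.array(i["origin"],float),np.array(i["rotation"],float).reshape(3,3)
def cloud(n,d):
    k,dc,o,R=K(n); v,u=np.mgrid[:420,:560]
    p=cv2.undistortPoints(np.stack([u,v],-1).reshape(-1,1,2).astype(float),k,dc).reshape(420,560,2)
    return np.dstack([p,np.ones((420,560))])*d[...,None]@R.T+o
def snap(n,tag):
    im,d=read_camera(n); cv2.imwrite(f"pics/{tag}.png",im[...,::-1]); P=cloud(n,d); P[d==0]=np.nan
    np.save(f"{tag}.npy",P); return im,P
E
python3 - <<'E'
from h import *
for n in("top","side"):
    im,P=snap(n,n+"0"); print(n,K(n)[2],K(n)[3].round(2).tolist())
E
```

```text
Traceback (most recent call last):
  File "h.py", line 11, in snap
    im,d=read_camera(n); cv2.imwrite(f"pics/{tag}.png",im[...,::-1]); P=cloud(n,d); P[d==0]=np.nan
                                                                        ~~~~~^^^^^
  File "h.py", line 7, in cloud
    k,dc,o,R=K(n); v,u=np.mgrid[:420,:560]
             ~^^^
  File "h.py", line 5, in K
    return np.array([[f,0,i["cx"]],[0,f,i["cy"]],[0,0,1.]]),np.array(i["dist_coeffs"],float),np.array(i["origin"],float),np.array(i["rotation"],float).reshape(3,3)
                                                                                                                         ~~~~~~~~~~~~~~~~~~~~~~~~~~~~~~~~~~~~~^^^^^
ValueError: cannot reshape array of size 4 into shape (3,3)
```

View pics/top0.png

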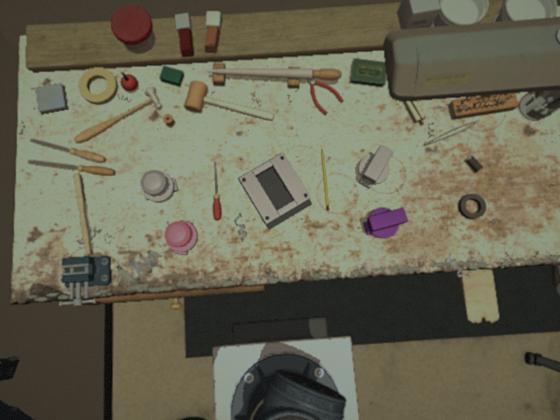

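The top view shows the grey bar stake at about (375,165), the purple decoy at (385,221), the grey round stake at (157,184), the pink decoy at (181,236), and the socket slot at (276,185). The rotation is a quaternion, so I'll fix the helper.

```bash
sed -i 's/np.array(i\["rotation"\],float).reshape(3,3)/Rotation.from_quat(i["rotation"]).as_matrix()/; 1a from scipy.spatial.transform import Rotation' h.py
python3 - <<'E'
from h import *
for n in("top","side"):
    im,P=snap(n,n+"0"); print(n,K(n)[2],K(n)[3].round(2).tolist())
    if n=="top":
        c=cv2.resize(im[125:250,130:420],None,fx=2.7,fy=2.7,interpolation=cv2.INTER_CUBIC); cv2.imwrite("pics/topc.png",c[...,::-1])
        for u,v in[(375,165),(157,184),(276,185),(246,185),(300,250),(385,221)]: print(u,v,P[v,u].round(1))
    def fit(lo,hi,cx,r,name):
        m=(P[...,2]>lo)&(P[...,2]<hi)&(np.hypot(P[...,0]-cx[0],P[...,1]-cx[1])<r)
        q=P[m][:,:2].astype(np.float32)
        if len(q)>5: print(name,len(q),cv2.minAreaRect(q),q.mean(0),np.median(P[m][:,2]))
    if n=="top":
        b=P[165,375,:2]; s=P[185,276,:2]; r=P[184,157,:2]
    fit(80,96,b,60,"bar"); fit(33,47,s,110,"plate"); fit(70,96,r,50,"round")
E
```

```text
top [ 241.87330959    5.71858741 1150.51069889] [[-0.07, -0.98, 0.2], [-1.0, 0.07, -0.02], [0.0, -0.2, -0.98]]
375 165 [ 527.8 -243.3   88.1]
157 184 [519.7 255.9  86.3]
276 185 [518.4 -15.2   1. ]
246 185 [514.5  56.7  38.8]
300 250 [354.7 -60.9  -0.5]
385 221 [ 397.3 -251.1   86.6]
bar 529 ((533.60400390625, -250.75570678710938), (33.970733642578125, 83.77253723144531), 55.635597229003906) [ 532.45306 -249.72392] 87.69046149841256
plate 1934 ((504.3729553222656, -10.069198608398438), (130.73226928710938, 124.73516082763672), 26.8770751953125) [502.9546    -9.841301] 39.949647421538316
round 519 ((527.7687377929688, 266.128173828125), (57.69166564941406, 56.55690383911133), 57.67380142211914) [525.58    264.95514] 83.3311244654492
side [ 421.87080083 -828.07845141  603.84813352] [[1.0, -0.01, 0.04], [-0.04, -0.54, 0.84], [0.02, -0.84, -0.54]]
bar 691 ((533.370361328125, -254.32266235351562), (36.19820785522461, 84.68289947509766), 54.710472106933594) [ 533.3444  -257.77072] 87.51081495823155
plate 1378 ((503.4493103027344, -12.537261962890625), (131.93505859375, 126.82965087890625), 27.132190704345703) [503.0824   -19.356602] 39.76423923662293
round 195 ((526.7647705078125, 259.4460754394531), (51.45782470703125, 51.57328414916992), 33.83888244628906) [526.1566 253.0938] 82.46281392442347
```

View pics/side0.png

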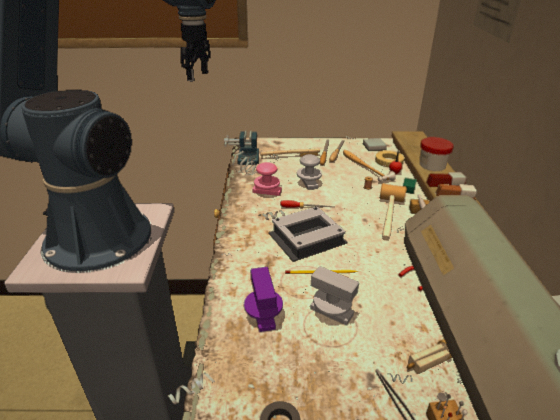

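View pics/topc.png

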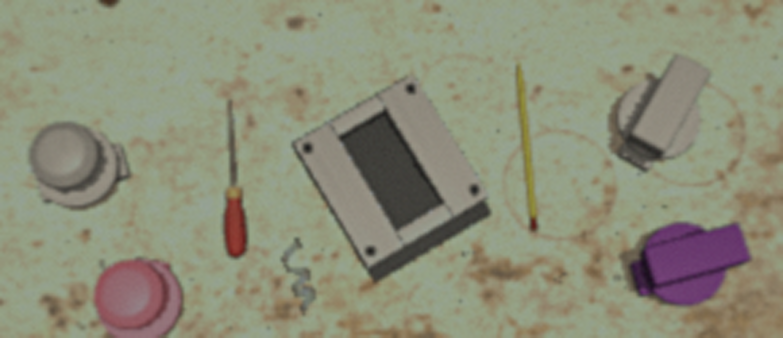

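The side view confirms the arm starts far left of the bench, with the grey bar stake near (335,290) and free of neighbours. The crop puts the slot corners at (342,135), (388,112), (443,205) and (398,229), so the slot's long axis is at about 27–31° in the world.

```bash
cat >> h.py <<'E'
def delta(pos,yaw_y_deg,R=None,p=None):
    "shift in tool axes, and turn about tool z (deg) so tool y lies at yaw_y_deg (mod 180); also tilt error"
    o=get_obs(); p=np.array(o["tool_pos"]); R=Rotation.from_quat(o["ee_rot"]).as_matrix()
    y=np.degrees(np.arctan2(R[1,1],R[0,1])); t=-(yaw_y_deg-y); t=(t+90)%180-90
    print("tcp",p.round(1),"yaw_y",round(y,1),"z",R[:,2].round(3),"shift",(R.T@(np.array(pos)-p)).round(1),"turn deg",round(t,1),"j",np.round(o["joint_pos"],2),"t",o["time"],"w",o["width"],"F",np.round(o["contact_force"],1))
E
python3 - <<'E'
from h import *
k,dc,o,R=K("top")
def ray(u,v,z):
    a=cv2.undistortPoints(np.array([[[u,v]]],float),k,dc)[0,0]; d=R@[*a,1]; return o+d*(z-o[2])/d[2]
c=[ray(130+u/2.7,125+v/2.7,40)[:2] for u,v in[(342,135),(388,112),(443,205),(398,229)]]
print(np.round(c,1).tolist(),np.mean(c,0)); e=(c[0]+c[1])/2-(c[2]+c[3])/2; print(np.degrees(np.arctan2(e[1],e[0])),np.linalg.norm(e))
P=np.load("top0.npy").reshape(-1,3)
for y in range(-500,600,100):
    print(y,[int(np.nanmax(np.r_[P[(abs(P[:,1]-y)<50)&(abs(P[:,0]-x)<25),2],-99])) for x in range(250,900,50)])
delta([533.5,-252,200],55)
E
```

```text
[[536.8, 29.8], [554.9, -12.3], [467.3, -54.3], [448.8, -13.4]] [501.96010834 -12.56018748]
25.87082303241532 97.57083309087923
-500 [-37, 13, 9, 23, 26, 24, 25, 11, 277, 282, 282, 232, 134]
-400 [23, 24, 7, 16, 19, 6, 7, 17, 278, 284, 282, 231, 146]
-300 [-99, 7, 39, 93, 86, 90, 93, 5, 277, 282, 282, 232, 47]
-200 [-99, 8, 39, 93, 41, 94, 92, 8, 6, 15, 47, 53, 49]
-100 [-99, 8, 6, 6, 44, 47, 46, 11, 6, 16, 41, 52, 48]
0 [-38, 9, 6, 43, 45, 45, 46, 44, 7, 25, 13, 49, 47]
100 [-38, 7, 6, 24, 27, 46, 46, 5, 6, 25, 43, 45, 74]
200 [-38, 7, 41, 91, 82, 85, 88, 7, 6, 50, 50, 48, 76]
300 [-37, 70, 71, 46, 7, 91, 91, 5, 6, 31, 30, 75, 122]
400 [76, 88, 88, 28, 27, 27, 22, 23, 19, 23, 24, 32, 47]
500 [68, 86, 88, 19, 25, 27, 28, 22, 20, 19, 26, 25, 48]
tcp [187.3 516.9 230.9] yaw_y 70.1 z [-0.    -0.001 -1.   ] shift [-587.5 -604.8   31.4] turn deg 15.1 j [ 1.14  0.35  1.65  0.    1.14 -0.08] t 0.15 w 85.6015840109295 F [-0.   0.1 -0.7]
```

```bash
python3 -m handwheel '[[85,-36.7,-37.8,2,0,0,0],[85,-36.7,-37.8,2,0,0,0],[85,-36.7,-37.8,2,0,0,0],[85,-36.7,-37.8,2,0,0,0],[85,-36.7,-37.8,2,0,0,0],[85,-36.7,-37.8,2,0,0,0],[85,-36.7,-37.8,2,0,0,0],[85,-36.7,-37.8,2,0,0,0]]' 60
python3 -m handwheel '[[85,-36.7,-37.8,2,0,0,0],[85,-36.7,-37.8,2,0,0,0],[85,-36.7,-37.8,2,0,0,0],[85,-36.7,-37.8,2,0,0,0],[85,-36.7,-37.8,2,0,0,0],[85,-36.7,-37.8,2,0,0,0],[85,-36.7,-37.8,2,0,0,0],[85,-36.7,-37.8,2,0,0,0]]'
python3 -m handwheel '[[85,0,0,0,0,0,0.13],[85,0,0,0,0,0,0.132],[85,0,0,0,0,0,0],[85,0,0,0,0,0,0],[85,0,0,0,0,0,0],[85,0,0,0,0,0,0],[85,0,0,0,0,0,0],[85,0,0,0,0,0,0]]'
python3 -c "
from h import *
delta([533.5,-252,56],55.2); im,P=snap('side','s1'); cv2.imwrite('pics/s1c.png',cv2.resize(im[170:370,220:440],None,fx=2.7,fy=2.7)[...,::-1])"
```

```text
time: 1.15
tool_pos: [360.8, 131.1, 215.3]
ee_rot: [0.173, 0.985, 0.0, 0.0]
contact_force: [0.7, 0.9, 0.6]
width: 85.1
gripper_force: 0.0
time: 2.15
tool_pos: [533.8, -253.3, 199.0]
ee_rot: [0.173, 0.985, 0.0, -0.0]
contact_force: [0.6, 0.7, 0.0]
width: 85.0
gripper_force: 0.0
time: 3.15
tool_pos: [533.3, -251.6, 199.3]
ee_rot: [0.3, 0.954, -0.0, 0.0]
contact_force: [-0.1, -1.0, 0.8]
width: 85.1
gripper_force: 0.0
tcp [ 533.3 -251.6  199.3] yaw_y 55.1 z [ 0. -0. -1.] shift [ -0.3  -0.2 143.3] turn deg -0.1 j [-0.52  0.46  1.58 -0.    1.11 -1.48] t 3.15 w 85.13820491909124 F [-0.1 -1.   0.8]
```

View pics/s1c.png

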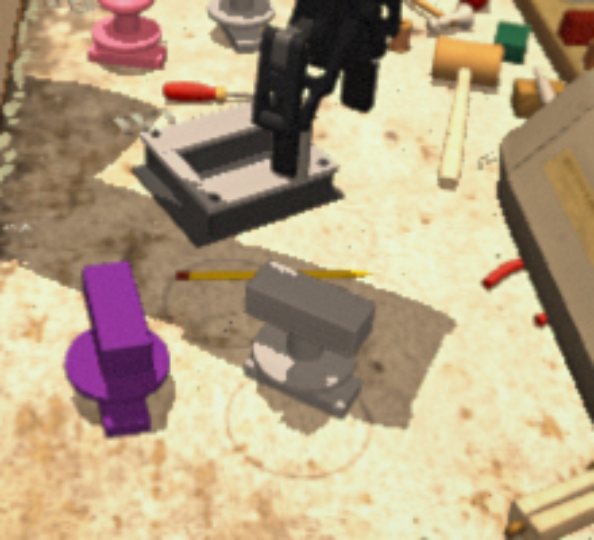

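The fingers stand above the bar head at crop (310,310), lined up across its 34 mm width, and the way down is clear. I'll go down and grip.

```bash
python3 -m handwheel '[[85,0,0,25,0,0,0],[85,0,0,25,0,0,0],[85,0,0,25,0,0,0],[85,0,0,25,0,0,0],[85,0,0,20,0,0,0],[85,0,0,13,0,0,0],[85,0,0,10,0,0,0],[85,0,0,0,0,0,0]]'
python3 -m handwheel '[[20,0,0,0,0,0,0],[20,0,0,0,0,0,0],[20,0,0,0,0,0,0],[20,0,0,0,0,0,0],[20,0,0,0,0,0,0],[20,0,0,0,0,0,0],[20,0,0,0,0,0,0],[20,0,0,0,0,0,0]]' 90
```

```text
time: 4.2
tool_pos: [533.2, -251.6, 56.0]
ee_rot: [0.3, 0.954, 0.0, -0.0]
contact_force: [0.6, 0.3, 0.5]
width: 85.1
gripper_force: 0.0
time: 5.2
tool_pos: [533.7, -251.7, 57.0]
ee_rot: [0.3, 0.954, -0.0, 0.0]
contact_force: [0.3, 1.4, 6.8]
width: 32.7
gripper_force: 89.9
```

```bash
python3 -m handwheel '[[20,0,0,-8,0,0,0],[20,0,0,-15,0,0,0],[20,0,0,-20,0,0,0],[20,0,0,-20,0,0,0],[20,0,0,-20,0,0,0],[20,0,0,-15,0,0,0],[20,0,0,-7,0,0,0],[20,0,0,0,0,0,0]]'
python3 -m handwheel '[[20,0,0,0,0,0,-0.1],[20,0,0,0,0,0,-0.17],[20,0,0,0,0,0,-0.17],[20,0,0,0,0,0,-0.17],[20,0,0,0,0,0,-0.17],[20,0,0,0,0,0,-0.17],[20,0,0,0,0,0,-0.12],[20,0,0,0,0,0,0]]'
python3 -c "
from h import *
delta([503,-11.5,161],116.5)"
```

```text
time: 6.2
tool_pos: [533.3, -251.6, 161.4]
ee_rot: [0.3, 0.954, -0.0, 0.0]
contact_force: [-0.7, -0.5, -6.8]
width: 32.7
gripper_force: 89.9
time: 7.2
tool_pos: [533.0, -251.5, 160.5]
ee_rot: [-0.228, 0.974, 0.0, -0.001]
contact_force: [0.1, 0.2, -4.5]
width: 32.9
gripper_force: 89.9
tcp [ 533.  -251.5  160.5] yaw_y 116.3 z [-0.001  0.001 -1.   ] shift [-79.5 228.4  -0.3] turn deg -0.2 j [-0.52  0.5   1.61 -0.    1.03 -2.55] t 7.2 w 32.89585044729026 F [ 0.1  0.2 -4.5]
```

```bash
python3 -m handwheel '[[20,-5.5,15.4,0,0,0,0],[20,-12,34,0,0,0,0],[20,-15,43,0,0,0,0],[20,-15,43,0,0,0,0],[20,-14,42,0,0,0,0],[20,-12,34,0,0,0,0],[20,-6,17,0,0,0,0],[20,0,0,0,0,0,0]]'
python3 - <<'E'
from h import *
delta([503,-11.5,68],116.5)
for n in("side","top"):
    im,P=snap(n,n+"2")
    m=(P[...,2]>33)&(P[...,2]<47)&(np.hypot(P[...,0]-503,P[...,1]+11.5)<110)
    print(n,cv2.minAreaRect(P[m][:,:2].astype(np.float32)))
    if n=="side":
        c=cv2.resize(im[130:290,230:390],None,fx=3.7,fy=3.7,interpolation=cv2.INTER_CUBIC); cv2.imwrite("pics/side2c.png",c[...,::-1])
E
```

```text
time: 8.2
tool_pos: [502.9, -10.8, 161.3]
ee_rot: [-0.228, 0.974, -0.0, -0.0]
contact_force: [-0.6, -0.4, -5.9]
width: 33.0
gripper_force: 91.0
tcp [502.9 -10.8 161.3] yaw_y 116.4 z [-0. -0. -1.] shift [ 0.2 -0.7 93.3] turn deg -0.1 j [-0.11  0.36  1.84 -0.    0.95 -2.15] t 8.2 w 32.99203136425858 F [-0.6 -0.4 -5.9]
side ((503.4048767089844, -12.400070190429688), (131.3758544921875, 126.11317443847656), 26.997041702270508)
top ((0.0, 0.0), (0.0, 0.0), 0.0)
```

View pics/side2c.png

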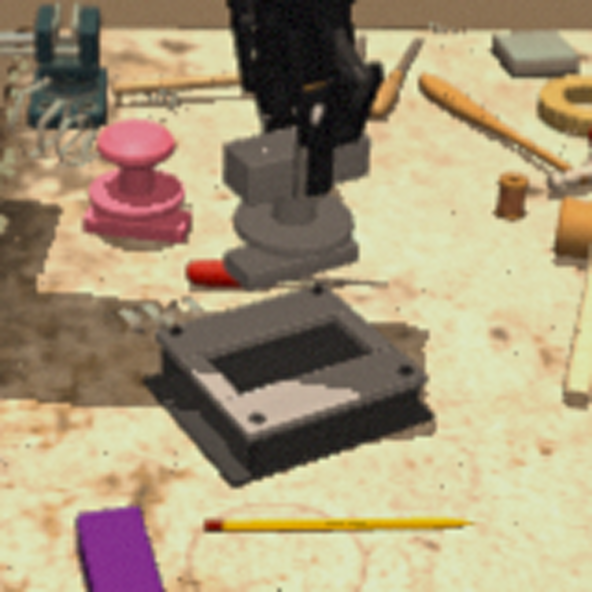

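The stake hangs upright above the slot. The foot's ends are at crop (235,275) and (355,250), parallel to the slot at (290,358). I'll check the part's offset in the grip from the collar and head points.

```bash
python3 - <<'E'
from h import *
P=np.load("side2.npy").reshape(-1,3); a=np.radians(26.4); o=np.array([502.9,-10.8]); ex=np.array([np.cos(a),np.sin(a)]); ey=np.array([-ex[1],ex[0]])
for lo,hi in[(104,116),(131,139),(168,188)]:
    q=P[(P[:,2]>lo)&(P[:,2]<hi)&(np.hypot(*(P[:,:2]-o).T)<55)]; q2=q[:,:2]-o
    x=q2@ex;y=q2@ey; print(lo,len(q),np.percentile(x,[0,2,98,100]).round(1),np.percentile(y,[0,2,98,100]).round(1))
q=P[(np.hypot(*(P[:,:2]-o).T)<55)&(P[:,2]>60)]; print(np.percentile(q[:,2],[0,1]))
E
```

```text
104 147 [-42.5 -41.7  36.6  38. ] [-19.4 -18.   11.9  14.7]
131 82 [-39.2 -37.8  31.1  33.5] [-40.3 -38.2   8.6  20.1]
168 316 [-45.1 -43.8  37.4  41.5] [-32.3 -31.1  11.8  29.8]
[104.5791229  108.75958742]
```

```bash
python3 -m handwheel '[[20,-2,0,8,0,0,0],[20,0,0,14,0,0,0],[20,0,0,14,0,0,0],[20,0,0,14,0,0,0],[20,0,0,12,0,0,0],[20,0,0,10,0,0,0],[20,0,0,6,0,0,0],[20,0,0,0,0,0,0]]'
python3 -m handwheel '[[20,0,0,4,0,0,0],[20,0,0,4,0,0,0],[20,0,0,2,0,0,0],[20,0,0,1.5,0,0,0],[20,0,0,0,0,0,0],[20,0,0,0,0,0,0],[20,0,0,0,0,0,0],[20,0,0,0,0,0,0]]'
```

```text
time: 9.3
tool_pos: [504.8, -10.8, 83.0]
ee_rot: [-0.228, 0.974, 0.0, -0.0]
contact_force: [0.0, -0.2, -5.8]
width: 32.7
gripper_force: 90.9
time: 10.3
tool_pos: [504.9, -10.8, 71.8]
ee_rot: [-0.228, 0.974, -0.0, 0.0]
contact_force: [-0.6, 0.8, -6.1]
width: 32.8
gripper_force: 91.0
```

```bash
python3 -m handwheel '[[20,0,0,0,0,0,0.1],[20,0,0,0,0,0,0.16],[20,0,0,0,0,0,0.16],[20,0,0,0,0,0,0.16],[20,0,0,0,0,0,0.16],[20,0,0,0,0,0,0.16],[20,0,0,0,0,0,0.16],[20,0,0,0,0,0,0.16]]'
python3 -m handwheel '[[20,0,0,0,0,0,0.16],[20,0,0,0,0,0,0.12],[20,0,0,0,0,0,0.07],[20,0,0,0,0,0,0],[20,0,0,1.2,0,0,0],[20,0,0,0.8,0,0,0],[20,0,0,0,0,0,0],[20,0,0,0,0,0,0]]'
python3 -c "
from h import *
delta([503,-11.5,69],26.5)"
```

```text
time: 11.3
tool_pos: [504.9, -10.8, 71.8]
ee_rot: [0.373, 0.928, 0.0, 0.0]
contact_force: [0.5, 0.2, -6.1]
width: 33.2
gripper_force: 91.0
time: 12.3
tool_pos: [504.9, -10.8, 69.8]
ee_rot: [0.527, 0.85, -0.0, 0.0]
contact_force: [0.0, -0.5, -5.7]
width: 32.7
gripper_force: 91.0
tcp [504.9 -10.8  69.8] yaw_y 26.4 z [-0. -0. -1.] shift [ 0.3 -2.   0.8] turn deg -0.1 j [-0.11  0.51  1.89 -0.    0.74 -0.57] t 12.3 w 32.68379573430217 F [ 0.  -0.5 -5.7]
```

Next I'll lower to contact, release and lift clear.

```bash
python3 -m handwheel '[[20,0,0,0.5,0,0,0],[20,0,0,0.5,0,0,0],[20,0,0,0,0,0,0],[20,0,0,0,0,0,0],[60,0,0,0,0,0,0],[85,0,0,0,0,0,0],[85,0,0,0,0,0,0],[85,0,0,0,0,0,0]]'
python3 -m handwheel '[[85,0,0,0,0,0,0],[85,0,0,0,0,0,0],[85,0,0,-8,0,0,0],[85,0,0,-25,0,0,0],[85,0,0,-40,0,0,0],[85,0,0,-40,0,0,0],[85,0,0,-25,0,0,0],[85,0,0,0,0,0,0]]'
python3 - <<'E'
from h import *
delta([503,-11.5,69],26.5)
im,P=snap("side","s3"); cv2.imwrite("pics/s3c.png",cv2.resize(im[130:290,230:390],None,fx=3.7,fy=3.7,interpolation=cv2.INTER_CUBIC)[...,::-1])
m=(P[...,2]>92)&(P[...,2]<108)&(np.hypot(P[...,0]-503,P[...,1]+11.5)<55)
print(m.sum(),np.percentile(P[m][:,2],[5,50,95,99]),cv2.minAreaRect(P[m][:,:2].astype(np.float32)))
E
```

```text
time: 13.3
tool_pos: [505.0, -10.8, 68.8]
ee_rot: [0.527, 0.85, 0.0, 0.0]
contact_force: [-0.7, 0.2, -0.2]
width: 84.9
gripper_force: 0.0
time: 14.3
tool_pos: [505.7, -10.9, 208.8]
ee_rot: [0.527, 0.85, 0.001, 0.002]
contact_force: [0.9, 0.5, -0.7]
width: 85.0
gripper_force: 0.0
tcp [505.7 -10.9 208.8] yaw_y 26.4 z [ 0.004 -0.    -1.   ] shift [  1.   -3.2 139.8] turn deg -0.1 j [-0.11  0.3   1.79 -0.    1.05 -0.57] t 14.3 w 84.97051436539832 F [ 0.9  0.5 -0.7]
355 [ 93.65129045  99.63164844 101.36961506 102.07548111] ((503.827880859375, -14.96810531616211), (34.32660675048828, 87.53626251220703), 27.491321563720703)
```

View pics/s3c.png

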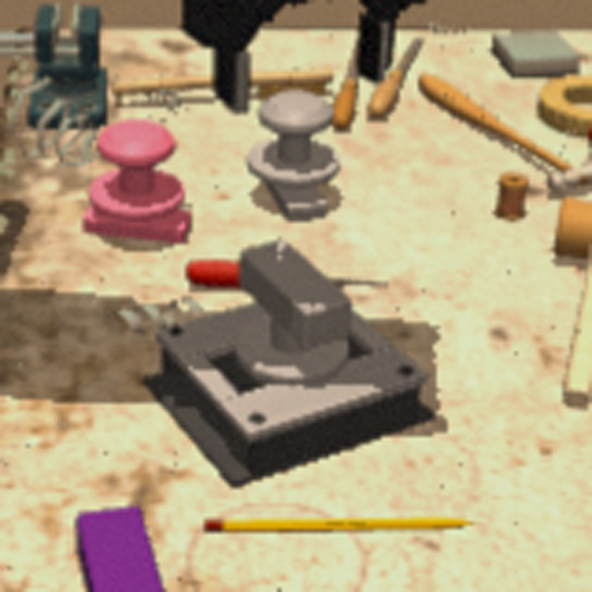

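The bar stake sits flat on the socket, collar at crop (290,360), head at (295,290). Its top is at 100 mm as expected, the head lies crosswise to the slot, and it's within about 3 mm of centre. The round stake at (295,150) still stands and the gripper is clear.

```bash
python3 -c "
from workcell import *
print(hand_in())"
```

```text
the job is handed in; nothing more can be done
None
```

The bar stake is seated in the socket with its lugs locked crosswise, and the round stake was left standing where it was. The job is handed in at about 14 s on the robot's clock; the judge's verdict was not shown.

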